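Hang the driver on the spring balancer

TASK

Pull the balancer's sprung hook (its arm ends in a rubber grip) down to the driver standing in its cradle, and pass the hook under the driver's wire bail from the open side without pressing hard on the driver. Then ease the hook up so that it draws the driver out of the cradle, feel for the height at which the balancer carries the driver by itself, and only there let go, so that the hook neither springs up nor drops. Leave the driver hanging still from the hook, clear of the cradle, and leave the lens, the beam stop and the tray where they are.

Things in the scene. Friction and masses are not known exactly. Their poses are not given: they have to be found in the camera images.
- balancer: the spring balancer's fixed black base, 90 x 110 mm, bolted to the table; its origin is on the table on the column's vertical axis. A column (aluminium, reaching 440 mm above the table with its black spring drum, 30 mm wide) turns freely on it and carries a sprung carriage. With joint swing at 0 the carriage's arm points along the base's own -x
- swing (a joint): angle (rad) of the column and all it carries about the vertical axis through the base's origin, counter-clockwise from above, limits -1.0 to 0.8; light friction holds it where it is left. The arm points from the axis along the base's -x turned by this angle
- hook: sprung carriage with arm, rubber grip and steel J-hook, one rigid part of 0.25 kg. Origin on the column's axis at the arm's centre line, 340 mm above the table when retracted; own -x along the arm, z up. Slides down the column up to 190 mm; net spring pull up 1.6 N when retracted, plus 0.6 N per 10 mm pulled down (about 11 N where the driver is hooked), 0.15 N friction. Let go, it shoots up
- hook_grip (a point): centre of the rubber grip on the arm's end: 20 mm diameter, 64 mm long along the arm, 200 mm from the column's axis, at the arm's height, between two 30 mm discs. Nothing is above it
- hook_seat (a point): point of the hook where the centre of a hooked bail wire rests: 100 mm from the column's axis along the arm, 48 mm below the arm's centre line. The hook is 7 mm round steel, a J seen along the arm; its lowest point is 10 mm below the seat. The shank comes down from the arm 11 mm to the hook's own +y side of the seat
- cradle: grey plastic cradle fixed to the table, base 85 x 70 x 12 mm, origin under its centre; on it a square socket, 38 mm inside, walls 20 mm high (top 32 mm above the table), in which the driver stands
- bail (a point): middle of the top wire of the driver's bail (rigid 6 mm wire, centre 147 mm above the table while the driver stands, 135 mm above the driver's underside). The wire runs along its own x, straight over 26 mm, then slopes down to legs 56 mm apart; the driver's flat top is 35 mm below the wire's centre, so the free window is 32 mm high. Own z is the driver's axis
- driver_mid (a point): centre of the driver's body, 50 mm above its underside: an upright hand-held driver, black cylinder of 42 mm diameter on a steel foot of 30 mm diameter x 32 mm, 100 mm tall without the bail. Its mass is not known: 0.25 to 0.84 kg, so that the balancer carries it at a height which must be felt
- driver: the same driver, origin at the centre of its underside, z along its axis
- lens_mid (a point): bystander: lens in a black ring mount on a small post and foot, 110 mm tall, foot 50 x 75 mm; the point is 50 mm above its underside
- beam_stop_mid (a point): bystander: black beam stop, an upright plate 70 mm wide on a 60 mm square foot, 87 mm tall; the point is 45 mm above its underside
- tray: bystander: small open aluminium tray, 90 x 70 x 25 mm, origin under its centre
- hook_tip (a point): centre of the hook's upturned tip, 13.5 mm to the own -y side of the seat; its top is 11 mm above the seat, its outer face 17 mm from the seat. The hook is open to -y above this tip, so it goes under a bail when swung in the positive sense of joint swing
There are look-alikes about, which are no part of the job. Leave any blue or purple look-alike of the cradle alone.

How it is judged:
By the outcome, as a careful person would: the job done as asked, in the order asked, and still so for the second after the job is handed in, with the robot touching nothing.
It also fails if it takes over 59 s, if anything falls off the work surface, if the arm or the gripper's body presses on something with over 40 N, if the wrist force passes 120 N, or if a joint passes its speed limit or range.

ROBOT

A 6-joint arm with a two-finger parallel gripper is mounted at the origin on the work surface. World frame = base frame: x ahead of the robot, y to its left, z up, the work surface at z = 0. Lengths are in m, angles in rad, forces in N, time in s.
With the tool pointing down it reaches from about 0.35 to 1 m from the base axis. Payload 7.1 kg.
Tool frame: the origin (TCP) lies between the finger pads; the fingertips stand 22 mm ahead of it and the grasp point (between the pads) lies 3 mm ahead of it; x points along the fingers, y is the direction in which the jaws open and shut, and the axes are right-handed (so a half turn about x gives the same grasp; the last joint's range is limited). The gripper opens to 85 mm and grips with 20 to 120 N. Pads are 22 mm wide; open, the fingers measure 114 mm over their backs; the gripper's body (76 mm by 85 mm) begins 54 mm behind the grasp point. The pads swing forward as they close: fully open they stand 13 mm farther back than shut.
Start: joints at [1.24, 0.423, 1.63, -0, 1.089, -0.019], TCP at [0.192, 0.595, 0.253] pointing down, gripper open.
Joint ranges: [-3, 3], [-0.9, 2.11], [0.09, 2.58], [-1.31, 4.45], [0.11, 2.69], [-2.54, 2.54]. Speed limits (rad/s): [2.39, 2.39, 3.01, 3.14, 3.14, 3.14].

INTERFACE

Orientations are given as a rotation vector (axis times angle).
In Python, from rig import manip gives the robot as it stands. The module is installed in compiled form; this text tells all that it offers. Calls block until the motion is done:
- manip.move_to(position, orientation): joint-space move of the TCP to a pose.
- manip.servo_line(position, orientation=None, rate=0.15): straight line of the TCP; orientation=None keeps the orientation; rate is the mean speed in m/s.
- manip.set_joints(angles): joint-space move.
- manip.command_gripper(opening, f_grip=None): finger opening in m; f_grip is the grip in N (None keeps the last); returns when the fingers have stopped.
- manip.hold(seconds).
- manip.solve_ik(position, orientation): joint angles nearest the present ones, or None.
- manip.camera(name): name is "side" or "top" or "wrist"; returns a dict with "image" (400x640x3 uint8, red, green, blue), "fx", "fy", "cx", "cy" (pixels), "cam_to_world" (4x4, takes a point from camera to world coordinates); the wrist camera has in their place "mount" (4x4, takes a point from camera to tool coordinates, whose origin is the TCP and whose axes are the tool frame's). Camera axes: x right, y down, z forward; pixel columns grow to the right and rows downward; lengths in m; the calibration is good to about 2 mm. A picture is of the moment at which its call begins: read the wrist's pose just before it. There is no depth.
A pose or a line that the arm cannot do raises manip.IKError and nothing moves.
- manip.sign_off(): hands the job in, once; it reports no verdict.
Readings, each from a call of its own:
- manip.get_time(): time.
- manip.get_joint_positions(): joint angles.
- manip.get_joint_vel(): joint speeds.
- manip.get_tau(): joint torques, N m.
- manip.get_position(): TCP position.
- manip.get_ee_rot(): TCP orientation.
- manip.get_contact_force(): force on the tool from outside, world axes, zero at the start.
- manip.get_torque(): the same for the moment, N m.
- manip.get_width(): finger opening in m.
Only numpy, scipy, OpenCV 4.12 (cv2) and the standard library are available. Lean on these libraries where they do the work, as an engineer would, in place of code of your own. Each camera call takes 0.05 s, during which the arm holds its last target.

## Working session

There is one attempt and no reset: what is moved stays moved. The work goes in short steps, each a Python script; the robot and the scene stay as the last script left them, time stands still between calls to the robot, and variables do not carry over. Pictures are saved under pics/ and viewed, and the job is handed in when it is done.

```bash
mkdir -p pics; cat > h.py <<'E'
import numpy as np, cv2
from rig import manip
def snap(n,f):
    c=manip.camera(n); cv2.imwrite('pics/'+f,cv2.cvtColor(c['image'],cv2.COLOR_RGB2BGR)); return c
def ray(c,u,v,M=None):
    M=c['cam_to_world'] if M is None else M
    d=M[:3,:3]@np.array([(u-c['cx'])/c['fx'],(v-c['cy'])/c['fy'],1]); return M[:3,3],d
def onz(c,u,v,z,M=None):
    o,d=ray(c,u,v,M); return o+d*(z-o[2])/d[2]
def proj(c,p):
    M=np.linalg.inv(c['cam_to_world']); q=M[:3,:3]@np.asarray(p)+M[:3,3]
    return np.array([c['fx']*q[0]/q[2]+c['cx'],c['fy']*q[1]/q[2]+c['cy']])
def tri(c1,p1,c2,p2):
    o1,d1=ray(c1,*p1);o2,d2=ray(c2,*p2)
    s=np.linalg.lstsq(np.c_[d1,-d2],o2-o1,rcond=None)[0]
    a=o1+d1*s[0];b=o2+d2*s[1]; return (a+b)/2,np.linalg.norm(a-b)
E
python3 - <<'E'
from h import *
import pickle
cs={}
for n in ('side','top'):
    c=snap(n,n+'0.png'); cs[n]=c
    print(n,c['fx'],c['cx'],c['cy'],np.round(c['cam_to_world'],3).tolist())
c=snap('wrist','w0.png'); print(np.round(c['mount'],3).tolist(),c['fx'])
pickle.dump(cs,open('cams.pkl','wb'))
print(manip.get_time(),manip.get_ee_rot(),manip.get_contact_force())
E
```

```text
side 474.1402023074916 315.08525224519263 197.46588344580837 [[0.679, -0.449, 0.58, -0.106], [-0.734, -0.412, 0.54, -0.597], [-0.004, -0.793, -0.609, 0.897], [0.0, 0.0, 0.0, 1.0]]
top 501.1283885355817 320.27499090291843 199.98861531534214 [[0.077, -0.975, 0.208, 0.299], [-0.997, -0.076, 0.013, 0.006], [0.003, -0.209, -0.978, 1.341], [0.0, 0.0, 0.0, 1.0]]
[[-0.0, -0.273, 0.962, -0.12], [1.0, -0.0, 0.0, -0.001], [-0.0, 0.962, 0.273, -0.07], [0.0, 0.0, 0.0, 1.0]] 280.42672244804413
0.15 [ 0.24378898  1.55713257 -0.24562792] [ 0.57201658  0.2438233  -0.22916678]
```

View pics/side0.png

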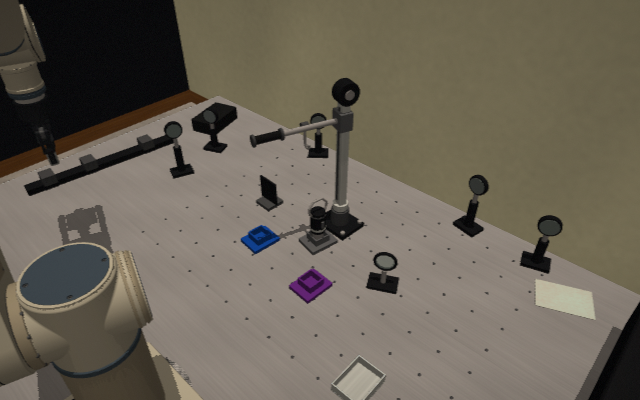

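View pics/top0.png

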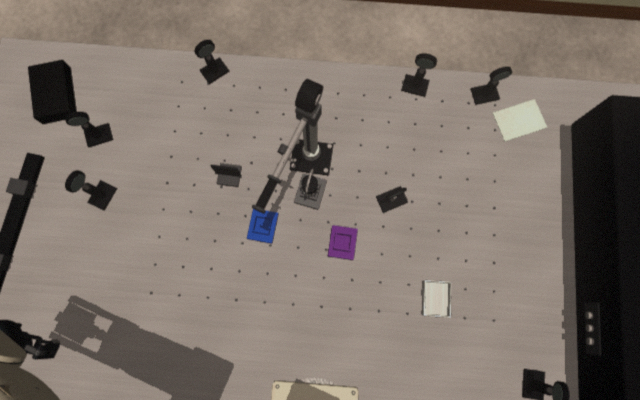

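View pics/w0.png

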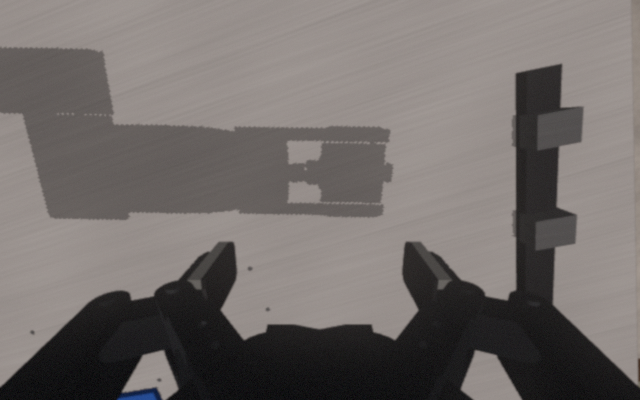

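```bash
python3 - <<'E'
import cv2
a=cv2.imread('pics/side0.png')[70:270,230:400]; cv2.imwrite('pics/side0c.png',cv2.resize(a,None,fx=3,fy=3,interpolation=cv2.INTER_CUBIC))
a=cv2.imread('pics/top0.png')[75:250,220:420]; cv2.imwrite('pics/top0c.png',cv2.resize(a,None,fx=3.4,fy=3.4,interpolation=cv2.INTER_CUBIC))
E
```

```text
(no output)
```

View pics/side0c.png

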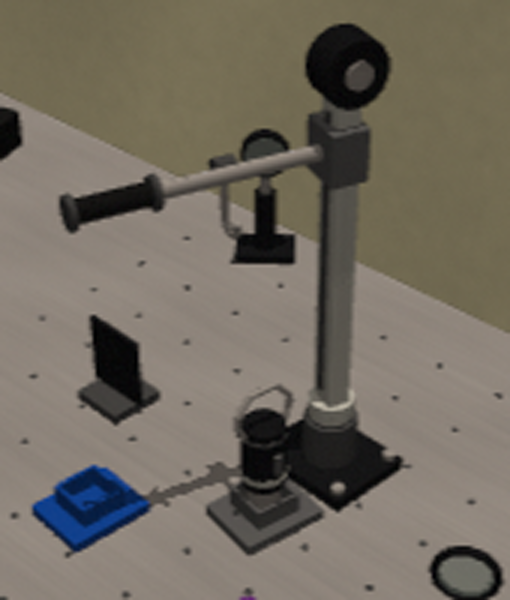

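View pics/top0c.png

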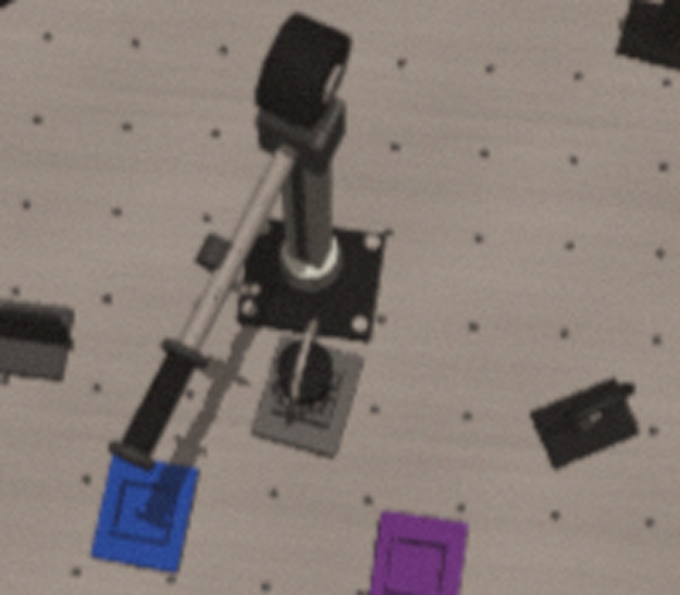

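```bash
python3 - <<'E'
from h import *
import pickle
cs=pickle.load(open('cams.pkl','rb'));T=cs['top'];S=cs['side']
t=lambda u,v:(220+(u+.5)/3.4-.5,75+(v+.5)/3.4-.5)
s=lambda u,v:(230+(u+.5)/3-.5,70+(v+.5)/3-.5)
P=lambda n,x:print(n,np.round(x,4))
for n,a,b in [('near disc',(133,455),(68,211)),('far disc',(187,352),(155,190)),('cradle',None,None)]:
    if a: P(n+' top',onz(T,*t(*a),.34));P(n+' side',onz(S,*s(*b),.34));P(n+' tri',tri(T,t(*a),S,s(*b))[0])
B=[onz(T,*t(*p),.010) for p in [(243,218),(387,232),(370,340),(238,322)]]
P('base',np.array(B));P('c',np.mean(B,0))
C=[onz(T,*t(*p),.012) for p in [(280,333),(362,352),(335,457),(253,433)]]
P('cradle',np.array(C));P('c',np.mean(C,0))
C2=[onz(S,*s(*p),.012) for p in [(208,510),(250,550),(322,514),(283,478)]]
P('cradleS',np.array(C2));P('c',np.mean(C2,0))
P('bail ends top', [onz(T,*t(*p),.147) for p in [(315,322),(295,395)]])
P('bail side', [onz(S,*s(*p),.147) for p in [(248,404),(283,388)]])
P('lens',onz(T,*t(593,418),.05))
E
```

```text
near disc top [0.485  0.1426 0.34  ]
near disc side [0.4865 0.1488 0.34  ]
near disc tri [0.4832 0.1428 0.344 ]
far disc top [0.5508 0.1166 0.34  ]
far disc side [0.5535 0.1228 0.34  ]
far disc tri [0.549  0.1166 0.3445]
base [[ 7.502e-01  1.183e-01  1.000e-02]
 [ 7.474e-01 -3.000e-04  1.000e-02]
 [ 6.552e-01  6.900e-03  1.000e-02]
 [ 6.619e-01  1.144e-01  1.000e-02]]
c [0.7037 0.0598 0.01  ]
cradle [[0.6548 0.0797 0.012 ]
 [0.6442 0.0125 0.012 ]
 [0.5567 0.0275 0.012 ]
 [0.571  0.0941 0.012 ]]
c [0.6067 0.0535 0.012 ]
cradleS [[0.568  0.0903 0.012 ]
 [0.5558 0.0265 0.012 ]
 [0.6344 0.0099 0.012 ]
 [0.6473 0.0693 0.012 ]]
c [0.6014 0.049  0.012 ]
bail ends top [[0.6289 0.0475 0.147 ]
 [0.5736 0.0575 0.147 ]]
bail side [[0.583  0.0529 0.147 ]
 [0.6196 0.0458 0.147 ]]
lens [ 0.5956 -0.1703  0.05  ]
```

```bash
cat >> h.py <<'E'
from scipy.spatial.transform import Rotation as Rn
def ori(zdir):  # tool x down, tool z along horizontal zdir angle
    x=np.array([0,0,-1.]);z=np.array([np.cos(zdir),np.sin(zdir),0]);y=np.cross(z,x)
    return Rn.from_matrix(np.c_[x,y,z]).as_rotvec()
E
python3 - <<'E'
from h import *
print(np.round(Rn.from_rotvec(manip.get_ee_rot()).as_matrix(),3))
g=np.array([0.518,0.130])
for a in (-0.376,-0.376+np.pi):
  for z in (.34+.003,.50,.1755):
    print(a,z,manip.solve_ik([*g,z],ori(a)))
for a in (0.1,):print(manip.solve_ik([.504,.05,.1755],ori(a)),manip.solve_ik([.504,.05,.1755],ori(a+np.pi)))
E
```

```text
[[-0.     0.307  0.952]
 [-0.001  0.952 -0.307]
 [-1.    -0.001 -0.   ]]
-0.376 0.343 [ 2.23603096e-01  1.91758063e-01  1.73863736e+00 -4.44089210e-16
  1.21119723e+00 -9.71193231e-01]
-0.376 0.5 [ 2.23603096e-01  9.24358146e-02  1.51268711e+00 -4.44089210e-16
  1.53646973e+00 -9.71193231e-01]
-0.376 0.1755 [ 2.23603096e-01  3.99307646e-01  1.88735339e+00 -4.44089210e-16
  8.54931622e-01 -9.71193231e-01]
2.7655926535897932 0.343 [ 2.23603096e-01  1.91758063e-01  1.73863736e+00 -4.44089210e-16
  1.21119723e+00  2.17039942e+00]
2.7655926535897932 0.5 [ 2.23603096e-01  9.24358146e-02  1.51268711e+00 -4.44089210e-16
  1.53646973e+00  2.17039942e+00]
2.7655926535897932 0.1755 [ 2.23603096e-01  3.99307646e-01  1.88735339e+00 -4.44089210e-16
  8.54931622e-01  2.17039942e+00]
[ 7.53848630e-02  3.63904868e-01  1.94666709e+00 -4.44089210e-16
  8.31020696e-01 -1.59541146e+00] [0.07538486 0.36390487 1.94666709 0.         0.8310207  1.54618119]
```

```bash
python3 - <<'E'
from h import *
import pickle
manip.move_to([.50,.125,.45],ori(-0.376))
p=manip.get_position();R=Rn.from_rotvec(manip.get_ee_rot()).as_matrix()
c=snap('wrist','w1.png')
M=np.eye(4);M[:3,:3]=R;M[:3,3]=p;c['cam_to_world']=M@c['mount'];pickle.dump(c,open('w1.pkl','wb'))
print(p,manip.get_time(),manip.get_contact_force())
E
```

```text
[0.49985012 0.1256799  0.44957798] 2.3333 [-0.63735069  0.3290677  -1.58934491]
```

View pics/w1.png

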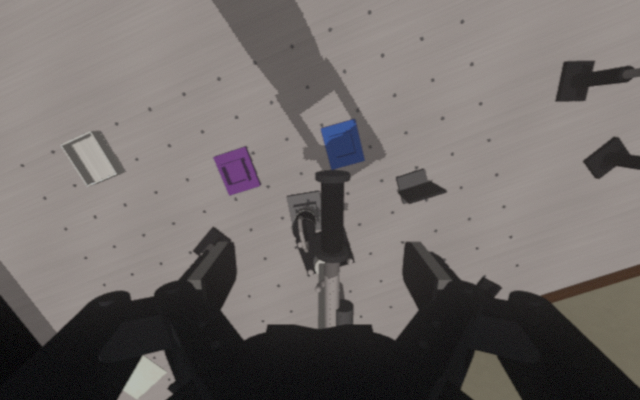

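```bash
python3 - <<'E'
from h import *
import pickle
manip.move_to([.58,.0,.40],ori(-0.1))
p=manip.get_position();R=Rn.from_rotvec(manip.get_ee_rot()).as_matrix()
c=snap('wrist','w2.png')
M=np.eye(4);M[:3,:3]=R;M[:3,3]=p;c['cam_to_world']=M@c['mount'];pickle.dump(c,open('w2.pkl','wb'))
print(p,manip.get_time(),manip.get_contact_force())
a=cv2.imread('pics/w2.png')
cv2.imwrite('pics/w2c.png',cv2.resize(a[50:250,200:460],None,fx=3,fy=3,interpolation=cv2.INTER_CUBIC))
a=cv2.imread('pics/w1.png')
cv2.imwrite('pics/w1c.png',cv2.resize(a[160:290,250:400],None,fx=4,fy=4,interpolation=cv2.INTER_CUBIC))
E
```

```text
[5.79908360e-01 4.99182550e-04 3.99740633e-01] 3.0583 [ 1.08815883 -0.00266637  0.83577813]
```

View pics/w2c.png

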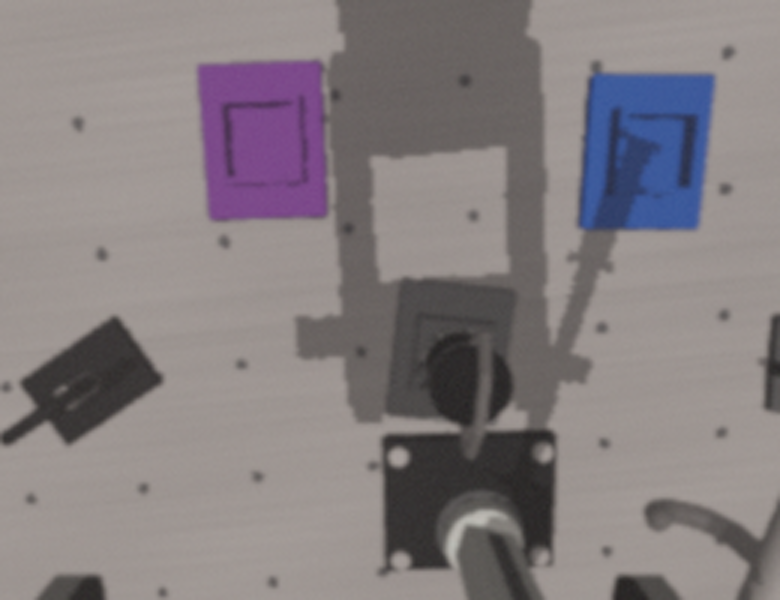

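View pics/w1c.png

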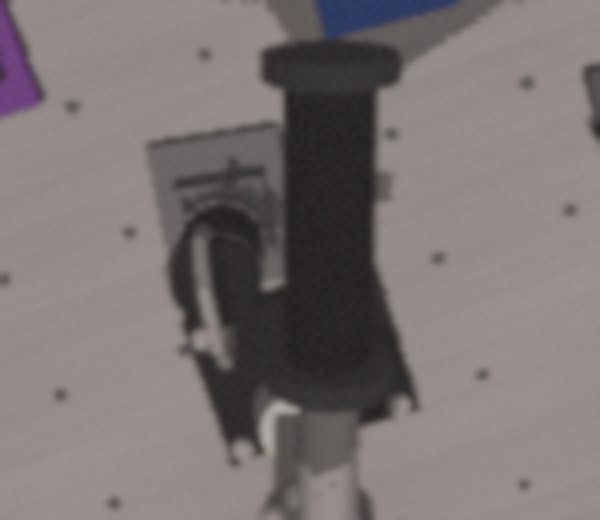

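```bash
python3 - <<'E'
from h import *
import pickle
W=pickle.load(open('w2.pkl','rb'));V=pickle.load(open('w1.pkl','rb'))
t=lambda u,v:(200+(u+.5)/3-.5,50+(v+.5)/3-.5)
q=lambda u,v:(250+(u+.5)/4-.5,160+(v+.5)/4-.5)
P=lambda n,x:print(n,np.round(x,4).tolist())
b=[onz(W,*t(*p),.012) for p in [(398,457),(543,453),(540,556),(401,560)]];P('bolts',b);P('c',np.mean(b,0))
b=[onz(W,*t(*p),.012) for p in [(398,278),(517,290),(503,425),(387,414)]];P('cradle',b);P('c',np.mean(b,0))
P('drv top',onz(W,*t(468,378),.112))
P('wire',[onz(W,*t(*p),.147) for p in [(487,345),(485,378),(483,405)]])
P('bail feet',[onz(W,*t(*p),.117) for p in [(478,333),(470,455)]])
P('w1 discs',[onz(V,*q(*p),.34) for p in [(331,64),(325,385)]])
P('w1 wire',[onz(V,*q(*p),.147) for p in [(198,232),(212,320)]])
E
```

```text
bolts [[0.6661, 0.0161, 0.012], [0.6727, 0.1071, 0.012], [0.7427, 0.1023, 0.012], [0.7363, 0.0118, 0.012]]
c [0.7044, 0.0593, 0.012]
cradle [[0.5554, 0.0259, 0.012], [0.5696, 0.0959, 0.012], [0.6519, 0.0831, 0.012], [0.6376, 0.0117, 0.012]]
c [0.6036, 0.0541, 0.012]
drv top [0.5984, 0.0521, 0.112]
wire [[0.5767, 0.0576, 0.147], [0.5916, 0.0558, 0.147], [0.604, 0.0541, 0.147]]
bail feet [[0.5758, 0.0578, 0.117], [0.6365, 0.05, 0.117]]
w1 discs [[0.4822, 0.1432, 0.34], [0.5507, 0.1158, 0.34]]
w1 wire [[0.5666, 0.0638, 0.147], [0.604, 0.0544, 0.147]]
```

```bash
cat >> h.py <<'E'
AX=np.array([.7044,.0593])
def pose(phi,zarm,r=.2,dz=.003):
    return [AX[0]+r*np.cos(phi),AX[1]+r*np.sin(phi),zarm+dz],ori(phi-np.pi)
def favg(n=10,dt=.02):
    F=[]
    for _ in range(n): manip.hold(dt);F.append(manip.get_contact_force())
    F=np.array(F); return np.round(F.mean(0),2),np.round(F.std(0),2)
E
python3 - <<'E'
from h import *
ph=np.radians(159.5)
manip.command_gripper(.06,60)
p,o=pose(ph,.43);manip.move_to(p,o)
p,o=pose(ph,.34);manip.servo_line(p,o,rate=.12)
print(manip.get_time(),favg(),manip.get_position()-p)
snap('side','s1.png');snap('wrist','w3.png')
E
```

```text
4.975 (array([ 0.06, -0.03, -0.04]), array([0.48, 0.57, 0.4 ])) [4.09796484e-04 5.64249102e-05 8.68428956e-04]
```

View pics/s1.png

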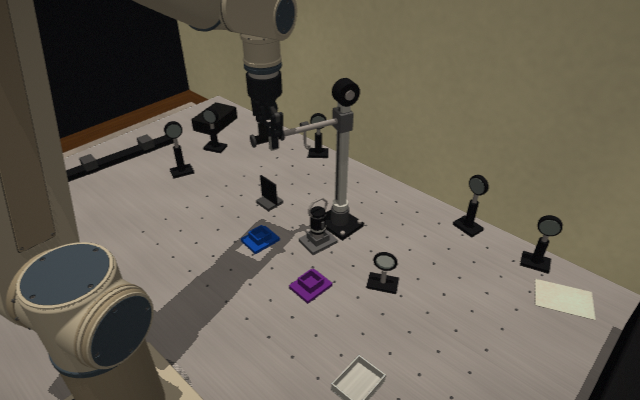

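View pics/w3.png

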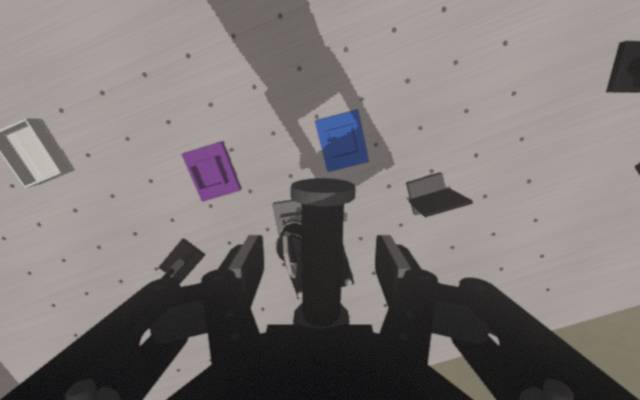

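The grip (322,250) sits centred between the fingers in the wrist view. I'll grasp it and pull it down at this swing.

```bash
python3 - <<'E'
from h import *
ph=np.radians(159.5)
manip.command_gripper(0,70)
print('w',manip.get_width(),favg())
for z in (.33,.25,.1755):
    p,o=pose(ph,z);manip.servo_line(p,o,rate=.08);print(z,manip.get_time(),favg(),manip.get_position()-p)
snap('side','s2.png');snap('top','t2.png')
a=cv2.imread('pics/s2.png');cv2.imwrite('pics/s2c.png',cv2.resize(a[130:280,220:400],None,fx=4,fy=4,interpolation=cv2.INTER_CUBIC))
E
```

```text
w 0.018015092362657973 (array([-0.85,  0.24,  1.59]), array([0.55, 0.49, 0.38]))
0.33 6.1417 (array([-0.92,  0.19,  2.14]), array([0.35, 0.49, 0.4 ])) [1.07060382e-06 4.03264173e-05 2.11421373e-04]
0.25 7.4583 (array([-2.38,  0.42,  7.29]), array([0.46, 0.26, 0.5 ])) [ 1.52441342e-05  2.35038318e-05 -5.88899045e-04]
0.1755 8.7083 (array([-3.45,  0.64, 11.32]), array([0.2 , 0.5 , 0.46])) [ 7.73375046e-05  1.16867249e-04 -1.40450012e-04]
```

View pics/s2c.png

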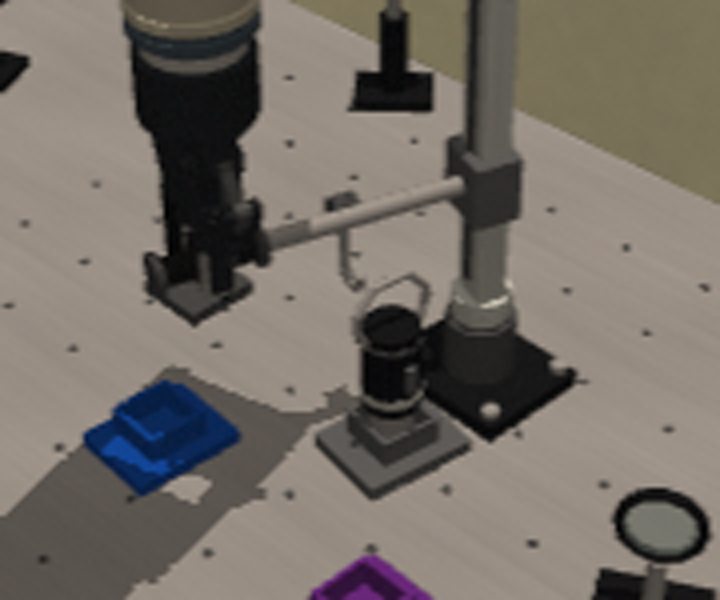

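```bash
python3 - <<'E'
from h import *
for d in (163,167,170):
    p,o=pose(np.radians(d),.1755);manip.servo_line(p,o,rate=.06)
print(manip.get_time(),favg(),manip.get_position()-p)
snap('side','s3.png');snap('top','t3.png')
a=cv2.imread('pics/s3.png');cv2.imwrite('pics/s3c.png',cv2.resize(a[160:260,260:380],None,fx=6,fy=6,interpolation=cv2.INTER_CUBIC))
a=cv2.imread('pics/t3.png');cv2.imwrite('pics/t3c.png',cv2.resize(a[110:230,250:370],None,fx=5,fy=5,interpolation=cv2.INTER_CUBIC))
E
```

```text
10.0333 (array([-3.58,  0.32, 11.51]), array([0.28, 0.43, 0.56])) [-3.47194623e-05 -4.38966900e-05 -1.51441164e-04]
```

View pics/s3c.png

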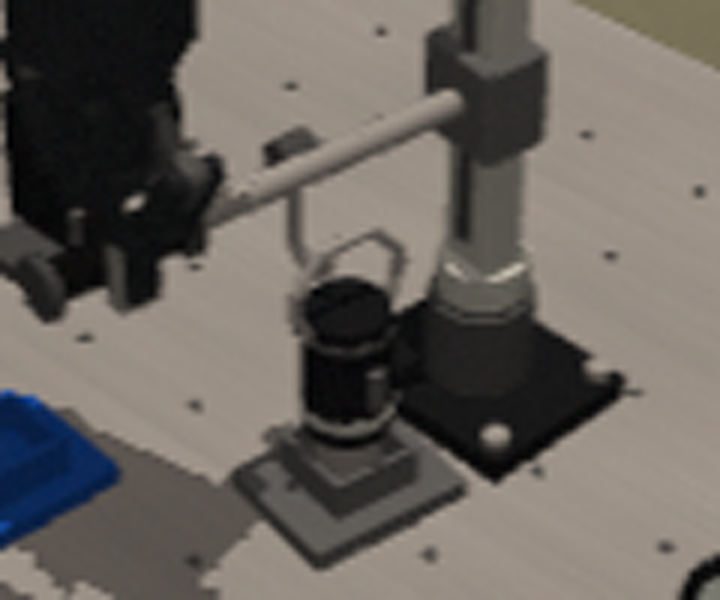

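View pics/t3c.png

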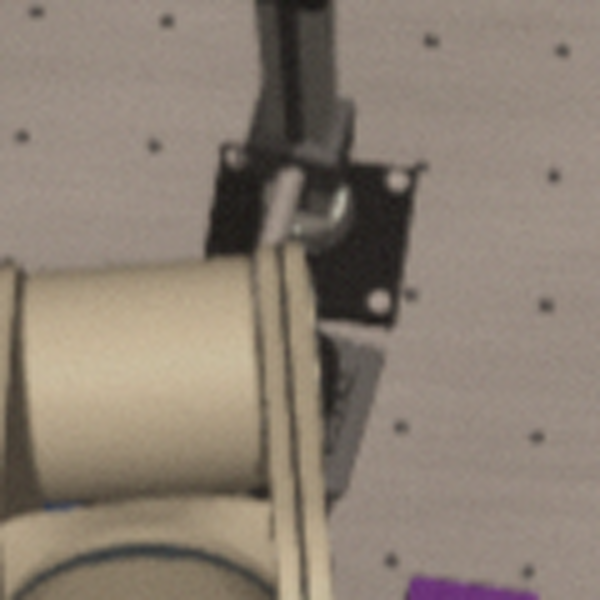

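```bash
python3 - <<'E'
from h import *
import pickle
S=pickle.load(open('cams.pkl','rb'))['side']
f=lambda p:np.round((proj(S,p)-[260,160]+.5)*6-.5)
ph=np.radians(170);u=np.array([np.cos(ph),np.sin(ph)]);y=np.array([-u[1],u[0]])*-1
# own -x = u ; own y = z x x = rot90(-u)
y=np.array([u[1],-u[0]])
for n,dy,dz in (('seat',0,0),('tiptop',-13.5,11),('shank',11,5),('low',0,-10),('shanktop',11,48)):
    q=AX+u*.1+y*dy*1e-3; print(n,q,f([*q,.1275+dz*1e-3]))
for x in ((.603,.0535),(.616,.052),(.59,.0552)): print(f([*x,.147]))
print('driver top',f([.603,.0535,.112]))
E
```

```text
seat [0.60591922 0.07666482] [313. 257.]
tiptop [0.60357497 0.06336991] [331. 252.]
shank [0.60782935 0.0874977 ] [298. 235.]
low [0.60591922 0.07666482] [313. 274.]
shanktop [0.60782935 0.0874977 ] [297. 156.]
[347. 246.]
[370. 234.]
[324. 259.]
driver top [347. 310.]
```

```bash
python3 - <<'E'
from h import *
for d in (173,175,177,179,181,183):
    p,o=pose(np.radians(d),.1755);manip.servo_line(p,o,rate=.04)
    F,s=favg(6);print(d,F,s[1])
    if abs(F[1])>3 or abs(F[2]-11.4)>2.5: print('STOP');break
print(manip.get_time())
snap('side','s4.png')
a=cv2.imread('pics/s4.png');cv2.imwrite('pics/s4c.png',cv2.resize(a[160:260,260:380],None,fx=6,fy=6,interpolation=cv2.INTER_CUBIC))
snap('wrist','w4.png')
E
```

```text
173 [-3.3   0.18 11.91] 0.23
175 [-3.46  0.02 11.8 ] 0.49
177 [-3.55 -0.19 11.64] 0.41
179 [-3.37  0.2  11.77] 0.54
181 [-3.33  0.15 11.21] 0.36
183 [-3.39  0.16 11.91] 0.29
12.9333
```

View pics/s4c.png

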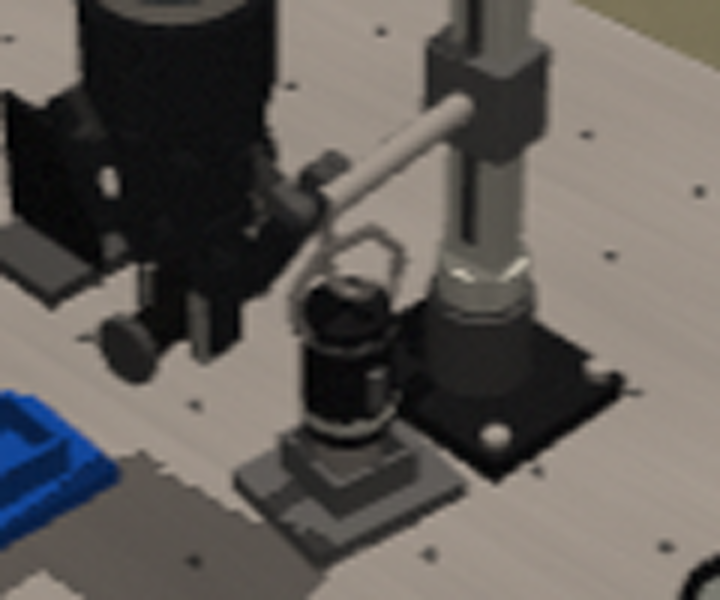

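View pics/w4.png

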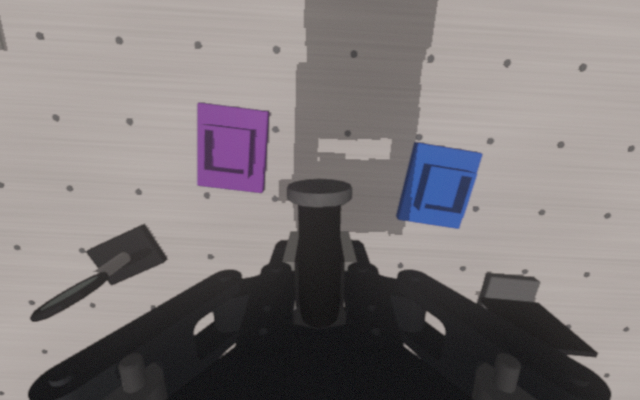

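The hook lies inside the bail window (its bottom is visible over the driver top at (350,283) in the crop) and no side force has built up. Now I'll ease it up.

```bash
python3 - <<'E'
from h import *
for z in (.185,.192,.197,.202,.207,.215,.222):
    p,o=pose(np.radians(183),z);manip.servo_line(p,o,rate=.025)
    F,s=favg(10);e=1.6+60*(.34-z);print(z,F,'spring',round(e,2),'load',round(e-F[2],2))
print(manip.get_time())
snap('side','s5.png')
a=cv2.imread('pics/s5.png');cv2.imwrite('pics/s5c.png',cv2.resize(a[120:260,240:380],None,fx=4,fy=4,interpolation=cv2.INTER_CUBIC))
E
```

```text
0.185 [-3.18 -0.31 11.07] spring 10.9 load -0.17
0.192 [-3.37 -0.03 10.99] spring 10.48 load -0.51
0.197 [0.12 0.2  1.87] spring 10.18 load 8.31
0.202 [-0.19  0.21  2.11] spring 9.88 load 7.77
0.207 [-0.32  0.47  1.73] spring 9.58 load 7.85
0.215 [-0.15  0.33  1.18] spring 9.1 load 7.92
0.222 [-0.59  0.48  0.91] spring 8.68 load 7.77
17.1167
```

View pics/s5c.png

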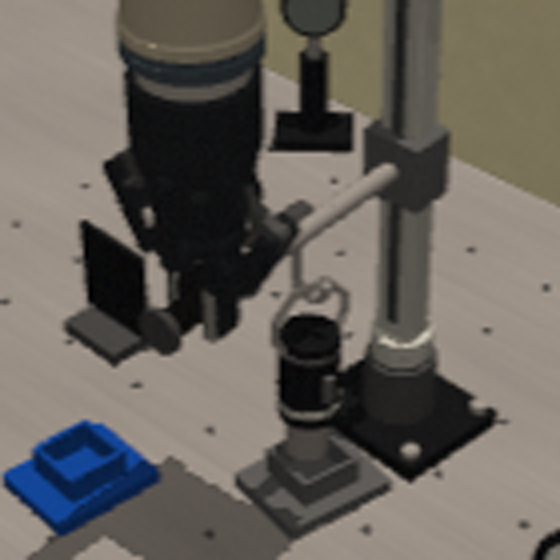

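```bash
python3 - <<'E'
from h import *
L=[]
for z in (.232,.240,.248,.240,.232,.238):
    p,o=pose(np.radians(183),z);manip.servo_line(p,o,rate=.03);manip.hold(.2)
    F,s=favg(40);a=manip.get_position()[2]-.003
    L.append((a,F[2]));print(round(a,4),F,'balance est',round(a+F[2]/60,4))
print(manip.get_time())
E
```

```text
0.232 [-0.8   0.63 -0.08] balance est 0.2307
0.24 [-1.28  0.51 -0.74] balance est 0.2276
0.248 [-1.39  0.55 -1.05] balance est 0.2305
0.24 [-2.03  0.54 -0.49] balance est 0.2318
0.232 [-2.75  0.49  0.02] balance est 0.2323
0.238 [-2.83  0.42 -0.45] balance est 0.2305
24.8667
```

```bash
python3 - <<'E'
from h import *
for z,r in ((.228,.2005),(.2315,.201)):
    p,o=pose(np.radians(183),z,r);manip.servo_line(p,o,rate=.03);manip.hold(.3)
    F,s=favg(50);a=manip.get_position()[2]-.003
    print(round(a,4),F,'balance est',round(a+F[2]/60,4),manip.get_torque())
print(manip.get_time())
c=snap('side','s6.png')
a=cv2.imread('pics/s6.png');cv2.imwrite('pics/s6c.png',cv2.resize(a[120:260,240:380],None,fx=4,fy=4,interpolation=cv2.INTER_CUBIC))
E
```

```text
0.2282 [2.6  0.71 0.26] balance est 0.2325 [ 0.07465135 -0.63679801  0.09625777]
0.2318 [6.15 0.78 0.1 ] balance est 0.2335 [ 0.1606101  -0.94637392  0.12717178]
27.8833
```

View pics/s6c.png

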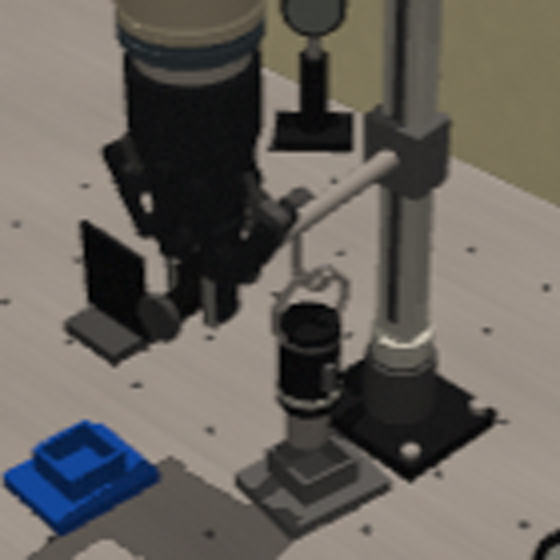

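```bash
python3 - <<'E'
from h import *
p,o=pose(np.radians(183),.232,.2002);manip.servo_line(p,o,rate=.03);manip.hold(.8)
F,s=favg(40);print(F,manip.get_torque(),manip.get_position()-p)
if abs(F[2])<.3:
    manip.command_gripper(.024);manip.hold(.1);print(favg(10))
    snap('side','s7a.png');manip.hold(.5);snap('side','s7b.png');
print(manip.get_width(),manip.get_time())
A=[cv2.imread('pics/'+n)[120:260,240:340] for n in('s6.png','s7a.png','s7b.png')]
cv2.imwrite('pics/s7c.png',cv2.resize(np.hstack(A),None,fx=2.6,fy=2.6,interpolation=cv2.INTER_CUBIC))
E
```

```text
[ 5.06  0.66 -0.24] [ 0.07620682 -0.77431135  0.0918773 ] [9.35632307e-05 1.24065147e-05 2.49320953e-05]
(array([-0.1 , -0.18,  0.08]), array([0.48, 0.43, 0.3 ]))
0.02424456893510594 30.75
```

View pics/s7c.png

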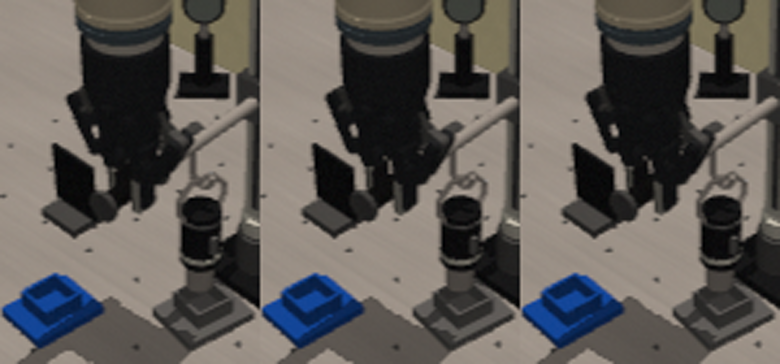

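The hook stayed put when released. I'll open wider and back off straight up.

```bash
python3 - <<'E'
from h import *
manip.command_gripper(.05)
snap('side','s8a.png')
p=manip.get_position();o=manip.get_ee_rot()
manip.servo_line([p[0],p[1],.40],None,rate=.08)
print(favg(10))
manip.move_to([.40,.15,.42],o)
manip.hold(1.5)
snap('side','s8b.png');snap('top','t8.png');manip.hold(1);snap('side','s8c.png')
a,b,c,d=[cv2.imread('pics/'+n).astype(int) for n in('s7a.png','s8a.png','s8b.png','s8c.png')]
print('b-c diff',abs(c-d)[120:260,290:370].max(),manip.get_time())
A=[x[100:260,240:400].astype('uint8') for x in(b,c)]
cv2.imwrite('pics/s8.png',cv2.resize(np.hstack(A),None,fx=2.5,fy=2.5,interpolation=cv2.INTER_CUBIC))
E
```

```text
(array([ 0.28, -0.17, -0.31]), array([0.49, 0.58, 0.4 ]))
b-c diff 9 36.8417
```

View pics/s8.png

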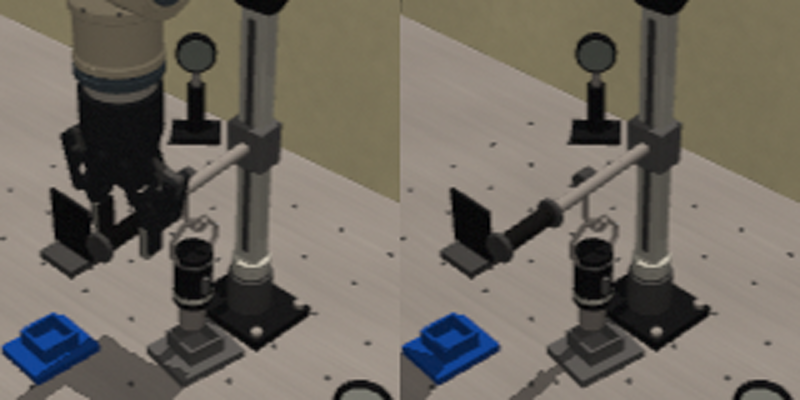

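View pics/t8.png

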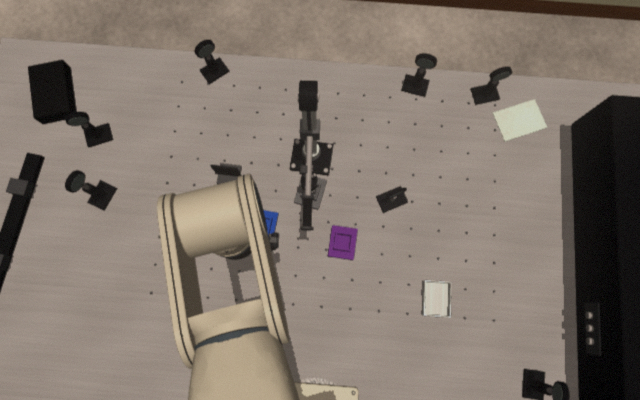

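```bash
python3 - <<'E'
from h import *
import pickle
S=pickle.load(open('cams.pkl','rb'))['side']
u=np.array([np.cos(np.radians(183)),np.sin(np.radians(183))])
for z in(.227,.232,.237):print(z,proj(S,[*(AX+u*.235),z]),proj(S,[*(AX+u*.165),z]))
for z in(.012,.035,.049):print('foot',proj(S,[*(AX+u*.1),z]))
a=cv2.imread('pics/s8b.png');cv2.imwrite('pics/s8bc.png',cv2.resize(a[170:260,270:380],None,fx=7,fy=6.6,interpolation=cv2.INTER_CUBIC))
E
```

```text
0.227 [280.33020964 200.67433055] [300.37688144 186.7713136 ]
0.232 [280.2243253  198.95452579] [300.32905409 185.07878783]
0.237 [280.11784577 197.2250537 ] [300.28096804 183.37710739]
foot [317.73086305 239.05764519]
foot [317.72674713 232.80401585]
foot [317.72419769 228.93044358]
```

View pics/s8bc.png

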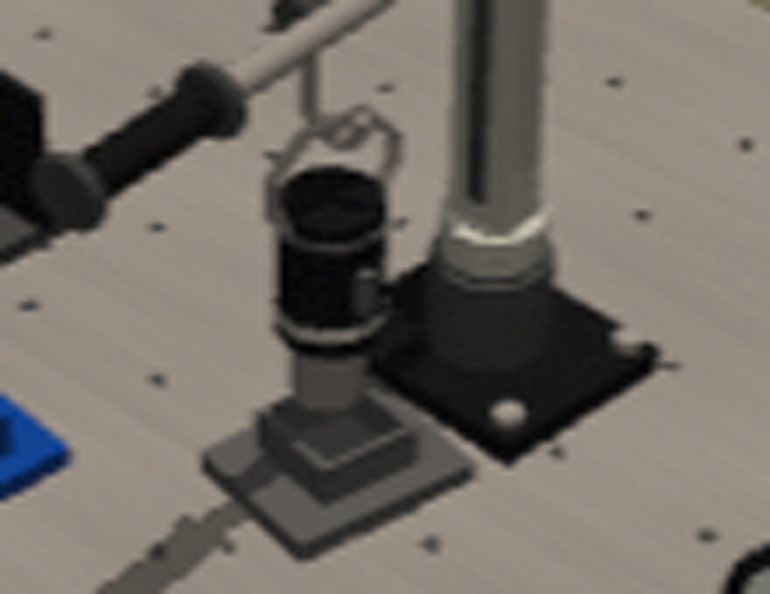

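```bash
python3 - <<'E'
from rig import manip
print(manip.get_time());manip.sign_off()
E
```

```text
36.8417
the job is handed in; nothing more can be done
```

The driver is hanging still from the balancer's hook, clear of the cradle, and the job is handed in at 36.8 s.

- **Hooking:** I gripped the rubber grip, pulled the hook down to 0.1755 m arm height and swung it in the positive sense under the bail. Side force stayed below 0.4 N during the swing.
- **Finding the balance:** I eased the hook up until it took the driver, which weighs about 7.8 N. Measuring while moving up and down, I found balance between 0.228 and 0.234 m arm height, with the up and down averages at about 0.231 m.
- **Release:** I let go at 0.232 m, where the vertical force read -0.24 N.

**Last checks:**
- The hook neither rose nor dropped on release. The camera puts the arm at about 0.232 m.
- Two side pictures 1 s apart differ only by image noise.
- The driver's foot is about 17 mm above the socket, calculated from the arm height, and the picture shows it clear.
- The lens, beam stop, tray and the coloured look-alike cradles appear where they were. I compared these by eye and did not measure them. In the last top view the arm hides part of the beam stop and most of the blue cradle.

**Readings that disagreed:**
- One early force reading, at 0.222 m with few samples, put the balance at about 0.237 m.
- Just before release there was a 5 N force along the arm from the grip position. It went away when the fingers opened and did not move the hook.

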